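# Recharge the spray can on the sprung filling head

### The job

Recharge the orange spray can: press its foot squarely and centrally onto the leaning filling head's sprung black pad, along the head's axis, until the pad is fully down against its stop, and keep it fully down for two seconds, never ramming it and holding it down with less than 30 N. Then set the can down gently, upright on the metal plate of the gold bench scale, and let go; leave the green and the grey can standing where they are.

Things in the scene. Friction and masses are not known exactly. Their poses are not given: they have to be found in the camera images.
- orange_can_center (a point): The ORANGE spray can, 0.18 to 0.35 kg, upright on a 3 mm mat. 144 mm tall; straight stiff side 48 mm in diameter (white band) up to 120 mm above its foot, then a shoulder and a black button. Point on its axis, 72 mm above the foot; z up its axis. Neighbours' axes are 90 mm or more away. Gripped from above about 100 mm over its foot it leaves room for the hand; it bears a 60 N grip.
- orange_can_foot (a point): Middle of the orange can's flat underside (48 mm across); same axes as the can.
- orange_can: The same orange can; this origin is the middle of its underside, z up its axis.
- green_can_center (a point): Bystander: dark green can of the same shape and size. Point on its axis, 72 mm above its foot.
- grey_can_center (a point): Bystander: grey can of the same shape and size. Point on its axis, 72 mm above its foot.
- station: Filling station, fixed: blue base 170 (x) by 140 (y) mm, 45 mm high, and behind a small blue gauge block (top at 104 mm). Origin: centre of its underside, z up; its front (-x) roughly faces the robot. A dark post leans 0.42 rad (24 degrees) from vertical towards the front; on it an aluminium sleeve 84 mm across, from which the sprung pad rises.
- seat (a point): Point on the filling head's axis, 10 mm in front of the station's origin and 125 mm above its underside. z = the head's axis, leaning 0.42 rad towards the front; press along -z. The sleeve is clamped at a height that differs each time and that this point does NOT show: the released pad's face, square to the axis, lies anywhere from 0 to 16 mm above this point along z. Find it by touch.
- pad (a joint): Sprung pad: black rubber disc 68 mm across on a red skirt. In m: 0 released, growing as it is pressed along the axis, hard stop at 0.010 (10 mm; the red skirt has then vanished into the sleeve). It yields from about 6 N and meets its stop at about 14 N, beyond which force rises steeply: hold it with less than 30 N. The can's own weight does not move it.
- scale: Bench scale, fixed: gold housing, red displays on its front, a flat metal plate on top, 180 mm (x) by 200 mm (y). Origin: centre of its underside, z up; the plate's top is 55 mm above it.
There are look-alikes about, which are no part of the job. Of the things that look like the orange_can, the middle-sized one is meant.

How it is judged:
By the outcome, as a careful person would: the job done as asked, in the order asked, and still so for the second after the job is handed in, with the robot touching nothing.
It also fails if it takes over 61 s, if anything falls off the work surface, if the arm or the gripper's body presses on something with over 40 N, if the wrist force passes 120 N, or if a joint passes its speed limit or range.

### The arm

A 6-joint arm with a two-finger parallel gripper is mounted at the origin on the work surface. World frame = base frame: x ahead of the robot, y to its left, z up, the work surface at z = 0. Lengths are in mm, angles in rad, forces in N, time in s.
With the tool pointing down it reaches from about 250 to 800 mm from the base axis. Payload 3.9 kg.
Tool frame: the origin (TCP) lies midway between the tips of the shut fingers; the grasp point (between the pads) lies manip.grip_depth behind it (manip.grip_depth is the distance from the TCP to the grasp point, in mm); z points along the fingers, y is the line along which they close (so a half turn about z gives the same grasp; the last joint's range is limited). The gripper opens to 85 mm and grips with 20 to 120 N. Pads are 22 mm wide; open, the fingers measure 114 mm over their backs; the gripper's body (76 mm by 85 mm) begins 54 mm behind the grasp point. The pads swing forward as they close: fully open they stand 13 mm farther back than shut.
Start: joints at [-1.248, 0.26, -0.138, 1.173, 0, 1.571], TCP at [166.537, -497.876, 231.304] pointing down, gripper open.
Joint ranges: [-2.78, 2.78], [-0.83, 1.72], [-1.28, 1.37], [-1.9, 2.12], [-1.57, 1.48], [-3.14, 3.14]. Speed limits (rad/s): [2.57, 2.57, 3.14, 3.14, 3.14, 3.14].

### API

Orientations are given as a 3x3 rotation matrix whose columns are the frame's x, y, z axes.
In Python, from rig import monitor, viewer, finish_job, spotter, manip gives the robot as it stands.
- The arm moves only by the tool step_arm, never from a script. Its argument "steps" is a list of rows, each a list of 2 entries, a list of its own where there are three numbers: the shift along the world's x, y, z scaled (see below), then the turn about the world's z scaled (see below). A call has 1 to 5 rows; each row shifts and turns the commanded pose from where the row before left it; what a row does not reach is not made up. The controller multiplies each number of a shift by 3 cm and each number of a turn by 0.1 rad. A row lasts 1/12 s, in which the tool goes at most 41.7 mm and 7.16 degrees, less where a joint would pass 70% of its speed; a pose out of reach is approached as far as the arm can. A call with a number of a shift or a turn outside -1 to 1 is refused whole. A call with a gripper value outside its range is refused whole. "hand" is the closure, from 0 (fully open) to 1 (shut), set as the call begins (left out, the last holds). The fingers move at their own pace and stop on an object; "grip_force" is the grip in N (left out, the last holds). Time passes only in rows, so rows that do not move let the fingers close. It gives the time, the measured TCP pose, the force, the opening and the grip force at its end, in the units of the state.
- monitor.observe(): the state, without advancing time (a new reading comes with each control period).
- viewer.read_camera(name): name is "side" or "top"; returns (picture, depth): 400x640x3 uint8, red, green, blue; 400x640 float32, mm along the optical axis (not along the pixel's ray), 0 where there is no reading.
- viewer.camera_params(name): a dict with "fx", "fy", "cx", "cy" (pixels), "world_from_camera" (4x4, takes a point from camera to world coordinates). Camera axes: x right, y down, z forward; pixel columns grow to the right and rows downward; lengths in mm; the calibration is good to about 2 mm. A picture is of the moment at which its call begins. camera_params takes no time and is no camera call.
- finish_job(): hands the job in; it is judged then, once.
Trained networks look in the newest picture that a camera, given by its name, has taken for a name from the list of things; names that differ only in an ending like _2 or _b are one class to them, and where a whole thing is asked for, a point or a joint stands for the part that bears it (a point fixed in the world has none). Each returns a list of dicts, best first, with "confidence" (0 to 1); they miss things now and then, are a little off and sometimes report something else, mostly with a low value. They report only what shows in the picture. A call takes as long as a camera call. They do not tell look-alikes from the thing itself.
- spotter.find_in(camera, name): "extent" ([left, top, right, bottom] in pixels, round what is visible of it).
- spotter.trace(camera, name): "mask" (400x640 bool, what is visible of it) and "extent" ([left, top, right, bottom] in pixels, round what is visible of it).
- spotter.spot_point(camera, name): "point" ([column, row] in pixels: a listed point, or the origin of a listed thing).
The state is a dict: "time_s": time; "joints": joint angles; "dq": joint speeds; "joint_efforts": joint torques, N m; "ee_pos": TCP position; "orientation": TCP orientation; "force": force on the tool from outside, world axes, zero at the start; "ft_torque": the same for the moment, N m; "width": finger opening in mm; "finger_force": force on a finger pad.
Only numpy, scipy, OpenCV 4.12 (cv2) and the standard library are available. Lean on these libraries where they do the work, as an engineer would, in place of code of your own. Each camera call takes 0.05 s, during which the arm holds its last target. There are 200 camera calls.

## Working session

There is one attempt and no reset: what is moved stays moved. The work goes in short steps, Python scripts to look and compute and a tool call to move; the robot and the scene stay as the last step left them, time stands still between calls to the robot, and variables do not carry over. Pictures are saved under pics/ and viewed, at most 10 in all, crops included, and the job is handed in when it is done.

Besides the shell and the picture viewer there is one more tool, called after "Request:" as name([rows], argument=value, ...), one row to a line, values as JSON. step_arm: Moves the arm, as the interface text tells. Its arguments: {"type":"object","properties":{"steps":{"type":"array","items":{"type":"array"}},"hand":{"type":"number"},"grip_force":{"type":"number"}},"required":["steps"]}

```bash
mkdir -p pics; ls; cat > h.py <<'E'
import numpy as np, cv2
from rig import monitor, viewer, finish_job, spotter, manip
def cloud(n,d):
    p=viewer.camera_params(n); v,u=np.mgrid[0:400,0:640]
    c=np.stack([(u-p["cx"])/p["fx"]*d,(v-p["cy"])/p["fy"]*d,d,np.ones_like(d)],-1)
    w=(c@np.array(p["world_from_camera"]).T)[...,:3]; w[d<=0]=np.nan; return w
E
python3 - <<'E'
from h import *
s=monitor.observe(); print(manip.grip_depth,s)
ims=[]
for n in("side","top"):
    im,d=viewer.read_camera(n); ims.append(im); np.savez(f"c_{n}.npz",im=im,d=d,w=cloud(n,d))
    print(n,np.array(viewer.camera_params(n)["world_from_camera"]).round(2).tolist())
    for o in("orange_can","green_can_center","grey_can_center","station","scale","pad"):
        for r in spotter.trace(n,o):
            w=cloud(n,d)[r["mask"]]; print(n,o,round(r["confidence"],2),np.round(r["extent"]),np.nanmedian(w,0).round(),np.nanpercentile(w,98,axis=0).round(),np.nanpercentile(w,2,axis=0).round())
    cv2.imwrite(f"pics/{n}0.png",im[...,::-1])
E
```

```text
pics
18.700000000000003 {'time_s': 0.0, 'joints': array([-1.24799203e+00,  2.60673053e-01, -1.39408655e-01,  1.17271709e+00,
       -2.34246301e-05,  1.57083209e+00]), 'dq': array([-9.38194979e-05, -1.66029950e-04,  4.87018641e-04, -5.75962931e-04,
       -1.83568561e-04, -3.86865178e-04]), 'joint_efforts': array([-1.55555231e-04, -4.05678105e+01,  2.53922832e+01,  1.85971189e-02,
       -4.31573744e-05,  4.01617513e-06]), 'ee_pos': array([ 166.31221862, -497.21333472,  230.45569927]), 'orientation': array([[ 9.48360879e-01,  3.17192703e-01, -6.57453239e-04],
       [ 3.17193383e-01, -9.48358993e-01,  1.89161189e-03],
       [-2.34962042e-05, -2.00247053e-03, -9.99997995e-01]]), 'force': array([-0.28720947,  0.20926872, -0.33334915]), 'ft_torque': array([ 0.02766983,  0.00370072, -0.01124435]), 'finger_force': 0.0, 'width': 85.29030916923685}
side [[-0.92, -0.29, 0.28, 215.41], [-0.4, 0.62, -0.67, 594.27], [0.01, -0.73, -0.69, 747.92], [0.0, 0.0, 0.0, 1.0]]
side orange_can 0.9 [254. 296. 287. 350.] [430. 285. 104.] [457. 296. 147.] [416. 254.   9.]
side orange_can 0.83 [298. 340. 350
[... 979 characters left out ...]
260. 124.] [459. 291. 147.] [415. 247.   7.]
top orange_can 0.61 [147. 247. 202. 278.] [303. 328. 174.] [333. 378. 208.] [268. 311.   2.]
top orange_can 0.49 [248. 203. 262. 218.] [431. 149.  80.] [449. 183.  95.] [417. 137.  -4.]
top green_can_center 0.63 [146. 203. 185. 226.] [425. 378. 118.] [448. 410. 146.] [403. 367.   3.]
top grey_can_center 0.66 [173. 161. 208. 184.] [534. 320. 122.] [559. 351. 147.] [515. 308.  11.]
top station 0.88 [276. 135. 347. 205.] [541.  -8.  46.] [628.  76. 147.] [465. -82.  27.]
top scale 0.66 [390. 161. 468. 226.] [ 486. -322.   54.] [ 571. -229.   58.] [ 400. -420.   49.]
top pad 0.83 [304. 155. 328. 182.] [538. -16. 137.] [563.  12. 149.] [510. -44. 124.]
```

```bash
python3 - <<'E'
from h import *
t=np.load("c_top.npz");s=np.load("c_side.npz")
a=cv2.resize(t["im"][130:290,130:490],None,fx=2.2,fy=2.2,interpolation=3)
b=cv2.resize(s["im"][120:400,170:410],None,fx=2.1,fy=2.1,interpolation=3)[:588]
cv2.imwrite("pics/t1.png",a[...,::-1]); cv2.imwrite("pics/s1.png",b[...,::-1])
for n,c in(("side",s),("top",t)):
  w=c["w"].reshape(-1,3)
  def sel(cx,cy,r,z0,z1): return w[(np.hypot(w[:,0]-cx,w[:,1]-cy)<r)&(w[:,2]>z0)&(w[:,2]<z1)]
  from scipy.optimize import least_squares
  for nm,cx,cy in(("or",437,272),("gn",426,391),("gy",537,332)):
    p=sel(cx,cy,40,20,112)
    f=least_squares(lambda q:np.hypot(p[:,0]-q[0],p[:,1]-q[1])-24,[cx,cy],loss="soft_l1",f_scale=1)
    k=sel(cx,cy,30,132,160); print(n,nm,f.x.round(1),len(p),"button",np.median(k,0).round(1))
  # scale plate, base top, pad plane
  for nm,cx,cy,r,z0,z1 in(("scale",485,-320,140,50,60),("base",545,0,115,40,50),("gauge",600,0,90,99,108)):
    k=sel(cx,cy,r,z0,z1)
    if len(k)>10: print(n,nm,len(k),np.median(k[:,2]).round(1),cv2.minAreaRect(k[:,:2].astype(np.float32)))
  for r in spotter.trace(n,"pad")[:1]: 
    m=cv2.erode(r["mask"].astype(np.uint8),np.ones((5,5)))>0; k=c["w"][m]; k=k[~np.isnan(k[:,0])]; mu=np.median(k,0)
    for _ in range(5):
      u,_,vt=np.linalg.svd(k-k.mean(0)); nn=vt[2]*np.sign(vt[2][2]); dd=(k-k.mean(0))@nn; k=k[abs(dd)<2.5]
    print(n,"pad",len(k),k.mean(0).round(1),nn.round(3),"tilt",np.arccos(nn[2]).round(3),"yaw",np.arctan2(-nn[1],-nn[0]).round(3))
E
```

```text
side or [439.8 271.6] 617 button [436.7 275.  140.5]
side gn [428.2 391.5] 406 button [425.2 394.4 139.3]
side gy [540.7 332.5] 686 button [536.6 335.5 139.3]
side scale 2472 54.9 ((487.6175537109375, -324.4349060058594), (180.89891052246094, 202.55247497558594), 2.0825047492980957)
side base 1561 44.8 ((552.7844848632812, -7.332740783691406), (169.72642517089844, 139.80360412597656), 17.498184204101562)
side gauge 172 102.9 ((568.156494140625, 16.507274627685547), (43.984737396240234, 110.65739440917969), 81.45331573486328)
side pad 320 [537.8  -7.2 138.6] [-0.394 -0.121  0.911] tilt 0.425 yaw 0.298
top or [438.2 271.3] 153 button [437.2 268.6 143.1]
top gn [426.8 391.5] 227 button [426.6 387.6 143.4]
top gy [539.3 332.1] 205 button [537.7 328.8 142.3]
top scale 4468 54.3 ((485.78302001953125, -325.9246826171875), (179.8184356689453, 201.15921020507812), 2.0901412963867188)
top base 1537 44.0 ((551.4234008789062, -10.278350830078125), (168.30233764648438, 139.2836151123047), 17.27463722229004)
top gauge 120 102.2 ((586.3347778320312, 19.53493881225586), (33.148963928222656, 80.75042724609375), 52.72206115722656)
top pad 278 [537.8 -14.9 137.3] [-0.393 -0.12   0.912] tilt 0.423 yaw 0.295
```

View pics/t1.png

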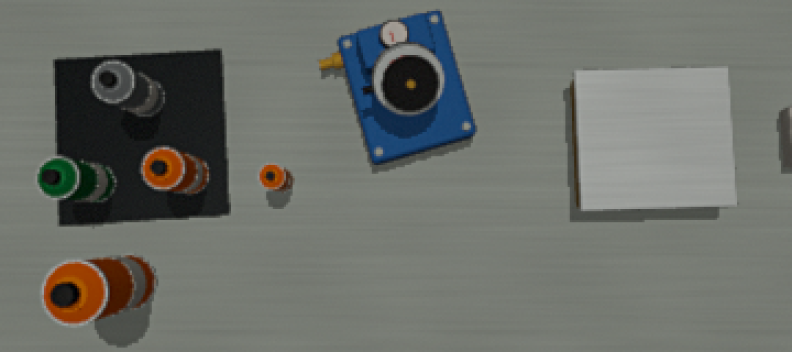

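View pics/s1.png

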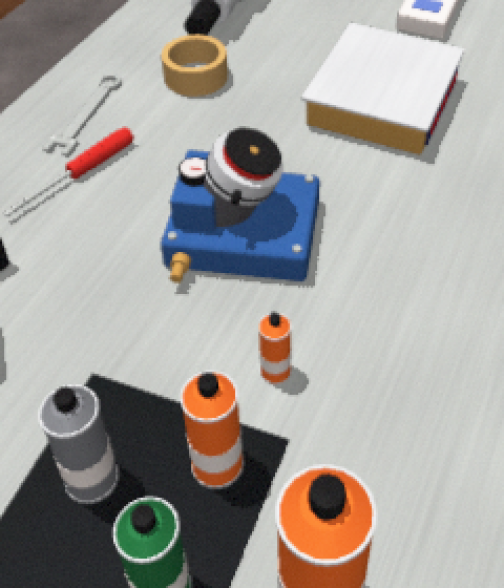

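Three orange cans (crop pixels, top view): large at (75,292), about 209 mm tall; middle at (170,170), top at about 147 mm and on the black mat; small at (272,177), about 95 mm. The one at (170,170), world (438.5, 271.5), fits: it is the middle-sized one, 144 mm tall plus the 3 mm mat. The enlarged side crop shows the same can at (212,430). I'll start moving towards it.

Request:
step_arm([
  [[0.35, 1, 0], 0],
  [[0.35, 1, 0], 0],
  [[0.35, 1, 0], 0],
  [[0.35, 1, 0], 0],
  [[0.35, 1, 0], 0],
], hand=0, grip_force=40)

```text
time_s: 1.22
ee_pos: [219.2, -346.6, 231.3]
orientation: [[0.949, 0.316, 0.0], [0.316, -0.949, -0.0], [0.0, 0.0, -1.0]]
force: [0.3, -0.8, -0.4]
width: 85.6
finger_force: 0.0
```

```bash
python3 - <<'E'
from h import *
s=monitor.observe(); print(s["joints"].round(3),s["ee_pos"].round(1),s["time_s"])
yaw=0.3; f=np.array([-np.cos(yaw),-np.sin(yaw),0]); n=np.sin(.42)*f+np.array([0,0,np.cos(.42)]); g=np.cross(n,f); g/=np.linalg.norm(g); e=np.cross(g,n)
for c in("side","top"):
  w=np.load(f"c_{c}.npz")["w"].reshape(-1,3); S=np.array([542.5,-12,125])
  k=w-S; k=k[np.isfinite(k[:,0])]; h=k@n; q=np.c_[k@e,k@g]; 
  m=(abs(h-13.5)<2.5)&(np.hypot(*q.T)<45); 
  print(c,m.sum(),"h",np.median(h[m]).round(1),"e g axes",e.round(2),g.round(2),"circ",cv2.minEnclosingCircle(q[m].astype(np.float32)),"pct",np.percentile(q[m],[1,50,99],axis=0).round(1).tolist(),"ell",cv2.fitEllipse(cv2.convexHull(q[m].astype(np.float32))))
E
```

```text
[-1.007  0.063 -0.383  1.125  0.     1.813] [ 219.2 -346.6  231.3] 1.2167
side 443 h 13.7 e g axes [-0.87 -0.27 -0.41] [ 0.3  -0.96  0.  ] circ ((-2.041619062423706, -0.15830105543136597), 34.99880599975586) pct [[-33.2, -31.6], [-2.0, -2.0], [29.8, 32.2]] ell ((-1.3474175930023193, 0.08417782187461853), (66.4322280883789, 68.6146240234375), 165.47488403320312)
top 476 h 13.4 e g axes [-0.87 -0.27 -0.41] [ 0.3  -0.96  0.  ] circ ((0.17220133543014526, 0.6092863082885742), 33.745880126953125) pct [[-31.1, -30.3], [-0.0, 1.1], [31.6, 32.5]] ell ((0.13496434688568115, 0.9362620115280151), (65.77752685546875, 66.77346801757812), 74.0088882446289)
```

Request:
step_arm([
  [[0.244, 0.687, 0], 1],
  [[0.244, 0.687, 0], 1],
  [[0.244, 0.687, 0], 1],
  [[0.244, 0.687, 0], 1],
  [[0.244, 0.687, 0], 1],
])

```text
time_s: 1.63
ee_pos: [255.8, -243.8, 231.5]
orientation: [[0.677, 0.736, 0.0], [0.736, -0.677, -0.0], [0.0, 0.001, -1.0]]
force: [1.0, -0.1, -0.4]
width: 85.5
finger_force: 0.0
```

Request:
step_arm([
  [[0.244, 0.687, 0], 1],
  [[0.244, 0.687, 0], 1],
  [[0.244, 0.687, 0], 1],
  [[0.244, 0.687, 0], 1],
  [[0.244, 0.687, 0], 1],
])

```text
time_s: 2.05
ee_pos: [292.4, -140.8, 231.5]
orientation: [[0.241, 0.971, 0.001], [0.971, -0.241, -0.0], [-0.0, 0.001, -1.0]]
force: [1.1, -0.5, 0.1]
width: 85.7
finger_force: 0.0
```

Request:
step_arm([
  [[0.244, 0.687, 0], 1],
  [[0.244, 0.687, 0], 1],
  [[0.244, 0.687, 0], 1],
  [[0.244, 0.687, 0], 1],
  [[0.244, 0.687, 0], 1],
])

```text
time_s: 2.47
ee_pos: [329.1, -37.6, 231.5]
orientation: [[-0.254, 0.967, 0.001], [0.967, 0.254, -0.0], [-0.0, 0.001, -1.0]]
force: [0.6, -0.2, 0.1]
width: 85.6
finger_force: 0.0
```

Request:
step_arm([
  [[0.244, 0.687, 0], 1],
  [[0.244, 0.687, 0], 1],
  [[0.244, 0.687, 0], 1],
  [[0.244, 0.687, 0], 1],
  [[0.244, 0.687, 0], 1],
])

```text
time_s: 2.88
ee_pos: [365.7, 65.5, 231.5]
orientation: [[-0.687, 0.727, 0.001], [0.727, 0.687, 0.0], [-0.0, 0.0, -1.0]]
force: [0.3, -0.4, -0.0]
width: 85.8
finger_force: 0.0
```

Request:
step_arm([
  [[0.244, 0.687, 0], 1],
  [[0.244, 0.687, 0], 1],
  [[0.244, 0.687, 0], 1],
  [[0.244, 0.687, 0], 1],
  [[0.244, 0.687, 0], 1],
])

```text
time_s: 3.3
ee_pos: [402.3, 168.5, 231.4]
orientation: [[-0.951, 0.308, 0.0], [0.308, 0.951, 0.0], [-0.0, 0.0, -1.0]]
force: [0.1, -0.3, 0.3]
width: 85.5
finger_force: 0.0
```

Request:
step_arm([
  [[0.244, 0.687, 0], 1],
  [[0.244, 0.687, 0], 1],
  [[0.244, 0.687, 0], 1],
  [[0.244, 0.687, 0], 1],
  [[0.244, 0.687, 0], 1.0],
])

```text
time_s: 3.72
ee_pos: [438.9, 271.5, 231.3]
orientation: [[-0.983, -0.185, 0.0], [-0.185, 0.983, -0.0], [-0.0, -0.0, -1.0]]
force: [0.1, 0.5, 1.3]
width: 85.6
finger_force: 0.0
```

Request:
step_arm([
  [[0, 0, 0], 1],
  [[0, 0, 0], 0.2],
  [[0, 0, 0], 0],
])

```text
time_s: 3.97
ee_pos: [438.4, 270.3, 231.1]
orientation: [[-0.955, -0.296, -0.001], [-0.296, 0.955, -0.001], [0.001, -0.0, -1.0]]
force: [-0.1, -0.7, 0.8]
width: 85.4
finger_force: 0.0
```

Request:
step_arm([
  [[0.02, 0.02, -0.6], 0],
  [[0, 0.02, -0.8], 0],
  [[0, 0, -0.8], 0],
  [[0, 0, -0.8], 0],
  [[0, 0, -0.8], 0],
])

```text
time_s: 4.38
ee_pos: [439.0, 270.8, 116.7]
orientation: [[-0.956, -0.293, 0.0], [-0.293, 0.956, 0.0], [-0.0, 0.0, -1.0]]
force: [0.2, -0.0, -0.0]
width: 85.5
finger_force: 0.0
```

Request:
step_arm([
  [[0, 0, -0.5], 0],
  [[0, 0, -0.4], 0],
  [[0, 0, -0.23], 0],
  [[0, 0, 0], 0],
])

```text
time_s: 4.72
ee_pos: [438.0, 270.3, 82.2]
orientation: [[-0.956, -0.295, -0.003], [-0.295, 0.956, -0.002], [0.003, -0.001, -1.0]]
force: [-0.1, 0.8, -0.1]
width: 85.9
finger_force: 0.0
```

Request:
step_arm([
  [[0, 0, 0], 0],
  [[0, 0, 0], 0],
  [[0, 0, 0], 0],
  [[0, 0, 0], 0],
  [[0, 0, 0], 0],
], hand=1, grip_force=30)

```text
time_s: 5.13
ee_pos: [440.1, 272.2, 84.6]
orientation: [[-0.955, -0.297, 0.002], [-0.297, 0.955, 0.001], [-0.002, 0.001, -1.0]]
force: [-0.9, 0.0, 6.5]
width: 47.2
finger_force: 31.1
```

Request:
step_arm([
  [[0, 0, 0], 0],
  [[0, 0, 0], 0],
  [[0, 0, 0], 0],
  [[0, 0, 0], 0],
  [[0, 0, 0], 0],
])

```text
time_s: 5.55
ee_pos: [440.1, 272.3, 84.6]
orientation: [[-0.955, -0.297, 0.002], [-0.297, 0.955, 0.001], [-0.002, 0.001, -1.0]]
force: [-1.9, 0.9, 5.9]
width: 47.7
finger_force: 31.1
```

Request:
step_arm([
  [[-0.08, -0.025, 0.013], 0],
  [[-0.08, -0.025, 0.013], 0],
  [[-0.08, -0.025, 0.012], 0],
  [[-0.08, -0.025, 0.012], 0],
  [[0, 0, 0], 0],
], grip_force=25)

```text
time_s: 5.97
ee_pos: [428.3, 268.1, 84.7]
orientation: [[-0.955, -0.297, -0.002], [-0.297, 0.955, -0.001], [0.002, -0.0, -1.0]]
force: [-0.9, -0.2, 1.2]
width: 47.4
finger_force: 30.7
```

```bash
cat >> h.py <<'E'
from scipy.optimize import least_squares
def axis(n,c0,u0,L=(-98,16)):
    """fit 24 mm cylinder round point c0 (grasp point), axis u0"""
    im,d=viewer.read_camera(n); w=cloud(n,d).reshape(-1,3); w=w[np.isfinite(w[:,0])]
    hsv=cv2.cvtColor(im,cv2.COLOR_RGB2HSV).reshape(-1,3)[np.isfinite(cloud(n,d).reshape(-1,3)[:,0])]
    k=w-c0; h=k@u0; r=np.linalg.norm(k-h[:,None]*u0,axis=1)
    m=(r<34)&(h>L[0])&(h<L[1])&(((hsv[:,0]<20)&(hsv[:,1]>150)))
    p=k[m]
    def res(q):
        u=np.array([q[2],q[3],1]);u/=np.linalg.norm(u); v=p-np.array([q[0],q[1],0]); v=v-(v@u)[:,None]*u
        return np.linalg.norm(v,axis=1)-24
    q=least_squares(res,[0,0,u0[0]/u0[2],u0[1]/u0[2]],loss="soft_l1",f_scale=1).x
    u=np.array([q[2],q[3],1]);u/=np.linalg.norm(u)
    f=np.array([-np.cos(.3),-np.sin(.3),0]); g=np.array([-np.sin(.3),np.cos(.3),0])
    print(n,len(p),"c",(c0+[q[0],q[1],0]).round(1),"tilt_f",np.arctan2(u@f,u[2]).round(3),"tilt_g",np.arctan2(u@g,u[2]).round(3)); return im,w,u
E
python3 - <<'E'
from h import *
s=monitor.observe(); c=s["ee_pos"]+[0,0,18.7]; print(s["force"],s["ee_pos"])
for t in(0.1,):
  u0=np.array([-np.cos(.3)*np.sin(t),-np.sin(.3)*np.sin(t),np.cos(t)])
  for n in("side","top"): axis(n,c,u0)
E
```

```text
[-0.93093321 -0.18043029  1.2366187 ] [428.3397619  268.13169066  84.66868045]
side 289 c [428.4 267.2 103.4] tilt_f -0.004 tilt_g -0.0
top 65 c [427.1 267.  103.4] tilt_f -0.006 tilt_g -0.003
```

Request:
step_arm([
  [[0, 0, 0.2], 0],
  [[0.5, 0.15, 0], 0],
  [[0.5, 0.15, 0], 0],
  [[0, 0, 0], 0],
  [[0, 0, 0], 0],
], grip_force=30)

```text
time_s: 6.48
ee_pos: [459.8, 277.5, 90.6]
orientation: [[-0.955, -0.296, -0.001], [-0.296, 0.955, -0.0], [0.001, -0.0, -1.0]]
force: [0.0, 0.3, -2.2]
width: 47.3
finger_force: 31.6
```

Request:
step_arm([
  [[0, 0, -0.1], 0],
  [[0, 0, -0.1], 0],
  [[0, 0, -0.05], 0],
  [[0, 0, -0.05], 0],
  [[0, 0, 0], 0],
])

```text
time_s: 6.9
ee_pos: [459.0, 277.3, 84.6]
orientation: [[-0.955, -0.297, 0.001], [-0.297, 0.955, 0.0], [-0.001, -0.0, -1.0]]
force: [-4.8, -3.3, 18.8]
width: 47.5
finger_force: 33.2
```

Request:
step_arm([
  [[-0.064, -0.02, 0.013], 0],
  [[-0.064, -0.02, 0.013], 0],
  [[-0.064, -0.02, 0.012], 0],
  [[0, 0, 0], 0],
])

```text
time_s: 7.23
ee_pos: [455.5, 276.4, 84.7]
orientation: [[-0.955, -0.297, 0.005], [-0.297, 0.955, 0.002], [-0.005, 0.0, -1.0]]
force: [3.0, 0.1, 6.9]
width: 47.6
finger_force: 32.1
```

```bash
python3 - <<'E'
from h import *
s=monitor.observe(); c=s["ee_pos"]+[0,0,18.7]; print(s["force"],s["ee_pos"])
for t in(0.05,):
  u0=np.array([-np.cos(.3)*np.sin(t),-np.sin(.3)*np.sin(t),np.cos(t)])
  for n in("side",): axis(n,c,u0)
E
```

```text
[2.97381748 0.05411217 6.8632234 ] [455.4810807  276.4162415   84.68747471]
side 312 c [455.5 275.4 103.4] tilt_f 0.004 tilt_g -0.0
```

Request:
step_arm([
  [[0, 0, -0.03], 0],
  [[-0.064, -0.02, 0], 0],
  [[-0.064, -0.02, 0], 0],
  [[-0.064, -0.02, 0], 0],
])

```text
time_s: 7.62
ee_pos: [453.0, 275.8, 85.0]
orientation: [[-0.955, -0.296, 0.011], [-0.296, 0.955, 0.003], [-0.011, 0.0, -1.0]]
force: [6.2, 0.8, 9.2]
width: 47.2
finger_force: 32.1
```

Request:
step_arm([
  [[-0.064, -0.02, 0], 0],
  [[-0.064, -0.02, 0], 0],
  [[-0.064, -0.02, 0], 0],
])

```text
time_s: 7.87
ee_pos: [447.8, 274.6, 85.5]
orientation: [[-0.955, -0.296, 0.012], [-0.296, 0.955, 0.005], [-0.013, 0.001, -1.0]]
force: [5.5, 1.0, 11.7]
width: 47.4
finger_force: 31.6
```

```bash
python3 - <<'E'
from h import *
s=monitor.observe(); c=s["ee_pos"]+[0,0,18.7]; print(s["force"],s["ee_pos"])
for t in(0.05,):
  u0=np.array([-np.cos(.3)*np.sin(t),-np.sin(.3)*np.sin(t),np.cos(t)])
  for n in("side",): axis(n,c,u0)
E
```

```text
[ 5.48562161  0.9907911  11.72103671] [447.82335562 274.58716631  85.52939913]
side 255 c [448.3 273.9 104.2] tilt_f 0.078 tilt_g 0.003
```

Request:
step_arm([
  [[-0.09, -0.028, 0.01], 0],
  [[-0.09, -0.028, 0.01], 0],
  [[-0.09, -0.028, 0.01], 0],
  [[-0.09, -0.028, 0], 0],
])

```text
time_s: 8.25
ee_pos: [435.7, 271.0, 85.8]
orientation: [[-0.955, -0.296, 0.009], [-0.296, 0.955, 0.005], [-0.01, 0.002, -1.0]]
force: [4.5, 0.7, 9.4]
width: 47.6
finger_force: 29.6
```

Request:
step_arm([
  [[-0.09, -0.028, 0], 0],
  [[-0.09, -0.028, 0], 0],
  [[-0.09, -0.028, 0], 0],
  [[-0.09, -0.028, -0.01], 0],
])

```text
time_s: 8.58
ee_pos: [423.8, 267.4, 84.9]
orientation: [[-0.955, -0.297, 0.007], [-0.297, 0.955, 0.004], [-0.008, 0.002, -1.0]]
force: [1.5, 0.9, 8.0]
width: 47.3
finger_force: 29.6
```

```bash
python3 - <<'E'
from h import *
s=monitor.observe(); c=s["ee_pos"]+[0,0,18.7]; print(s["force"],s["ee_pos"])
for t in(0.25,):
  u0=np.array([-np.cos(.3)*np.sin(t),-np.sin(.3)*np.sin(t),np.cos(t)])
  for n in("side",): axis(n,c,u0)
E
```

```text
[1.54641715 0.92595677 7.97131247] [423.78271971 267.43673407  84.93288772]
side 175 c [426.3 266.7 103.6] tilt_f 0.305 tilt_g -0.008
```

Request:
step_arm([
  [[-0.1, -0.031, -0.01], 0],
  [[-0.1, -0.031, -0.015], 0],
  [[-0.1, -0.031, -0.015], 0],
  [[-0.1, -0.031, -0.01], 0],
  [[0, 0, 0], 0],
])

```text
time_s: 9.05
ee_pos: [409.4, 263.0, 82.3]
orientation: [[-0.955, -0.297, 0.002], [-0.297, 0.955, 0.003], [-0.003, 0.002, -1.0]]
force: [0.9, 2.1, 5.7]
width: 47.5
finger_force: 30.6
```

```bash
python3 - <<'E'
from h import *
s=monitor.observe(); c=s["ee_pos"]+[0,0,18.7]; print(s["force"],s["ee_pos"])
for t in(0.4,):
  u0=np.array([-np.cos(.3)*np.sin(t),-np.sin(.3)*np.sin(t),np.cos(t)])
  for n in("side","top"): axis(n,c,u0)
E
```

```text
[0.88622045 2.08215411 5.71069177] [409.39913776 262.95993099  82.31610833]
side 245 c [413.1 263.  101. ] tilt_f 0.437 tilt_g -0.007
top 67 c [411.1 262.1 101. ] tilt_f 0.442 tilt_g -0.019
```

Request:
step_arm([
  [[0, 0, 0.3], 0],
  [[0, 0, 0.6], 0],
  [[0, 0, 0.9], 0],
  [[0, 0, 1], 0],
  [[0, 0, 1], 0],
], grip_force=45)

```text
time_s: 9.57
ee_pos: [405.9, 260.0, 194.9]
orientation: [[-0.955, -0.297, -0.006], [-0.297, 0.955, -0.004], [0.007, -0.002, -1.0]]
force: [0.9, -0.0, -3.0]
width: 47.5
finger_force: 46.9
```

Request:
step_arm([
  [[0, 0, 1], 0],
  [[0, 0, 0.6], 0],
  [[0.1, -0.4, 0.4], 0],
  [[0.2, -0.8, 0], 0],
  [[0.2, -0.8, 0], 0],
])

```text
time_s: 9.98
ee_pos: [422.3, 200.9, 255.2]
orientation: [[-0.954, -0.299, -0.003], [-0.299, 0.954, -0.001], [0.003, -0.001, -1.0]]
force: [0.4, -0.1, -3.3]
width: 47.3
finger_force: 47.1
```

Request:
step_arm([
  [[0.2, -0.8, 0], 0],
  [[0.2, -0.8, 0], 0],
  [[0.2, -0.8, 0], 0],
  [[0.2, -0.8, 0], 0],
  [[0.2, -0.8, 0], 0],
])

```text
time_s: 10.4
ee_pos: [451.3, 80.1, 254.0]
orientation: [[-0.955, -0.297, -0.006], [-0.297, 0.955, -0.001], [0.006, 0.001, -1.0]]
force: [1.6, 0.7, -3.2]
width: 46.9
finger_force: 47.0
```

Request:
step_arm([
  [[0.2, -0.8, 0], 0],
  [[0.2, -0.8, 0], 0],
  [[0.2, -0.8, 0], 0],
  [[0.2, -0.8, 0], 0],
  [[0.2, -0.5, 0], 0],
])

```text
time_s: 10.82
ee_pos: [481.2, -31.3, 253.9]
orientation: [[-0.955, -0.295, -0.006], [-0.295, 0.955, -0.001], [0.006, 0.001, -1.0]]
force: [0.2, 0.3, -2.7]
width: 46.6
finger_force: 47.2
```

Request:
step_arm([
  [[0.1, -0.2, 0], 0],
  [[0, 0, 0], 0],
  [[0, 0, 0], 0],
])

```text
time_s: 11.07
ee_pos: [485.4, -34.8, 254.4]
orientation: [[-0.955, -0.296, -0.003], [-0.296, 0.955, 0.001], [0.003, 0.002, -1.0]]
force: [-0.6, 0.1, -2.9]
width: 47.1
finger_force: 47.2
```

```bash
cat >> h.py <<'E'
def foot(n,c0,u0):
    """axis, and foot position along it from the lowest cylinder points"""
    im,w,u=axis(n,c0,u0); return im
E
python3 - <<'E'
from h import *
s=monitor.observe(); c=s["ee_pos"]+[0,0,18.7]; print(s["force"],s["ee_pos"],s["joints"].round(2),s["time_s"])
for t in(0.42,):
  u0=np.array([-np.cos(.3)*np.sin(t),-np.sin(.3)*np.sin(t),np.cos(t)])
  for n in("side","top"):
    im,w,u=axis(n,c,u0); cv2.imwrite(f"pics/{n}_h.png",cv2.resize(im[50:250,200:400],None,fx=2.8,fy=2.8,interpolation=3)[...,::-1])
    k=w-c; h=k@u; r=np.linalg.norm(k-h[:,None]*u,axis=1); m=(r<30)&(h<0)&(h>-125); print(np.histogram(h[m],np.arange(-125,-60,3)))
E
```

```text
[-0.61453802  0.0627518  -2.94037146] [485.40860659 -34.758643   254.4489424 ] [-0.07  0.19 -0.17  1.21  0.   -0.37] 11.0667
side 423 c [489.4 -34.8 273.1] tilt_f 0.421 tilt_g -0.005
(array([ 0,  0,  0,  0,  0,  0,  0,  0,  9, 31, 23, 15, 27, 22, 24, 29, 18,
       21, 20, 24, 26]), array([-125, -122, -119, -116, -113, -110, -107, -104, -101,  -98,  -95,
        -92,  -89,  -86,  -83,  -80,  -77,  -74,  -71,  -68,  -65,  -62]))
top 0 c [485.4 -34.8 273.1] tilt_f 0.42 tilt_g 0.0
(array([0, 0, 0, 0, 0, 0, 0, 0, 0, 0, 0, 0, 0, 0, 0, 0, 0, 0, 0, 0, 0]), array([-125, -122, -119, -116, -113, -110, -107, -104, -101,  -98,  -95,
        -92,  -89,  -86,  -83,  -80,  -77,  -74,  -71,  -68,  -65,  -62]))
```

View pics/side_h.png

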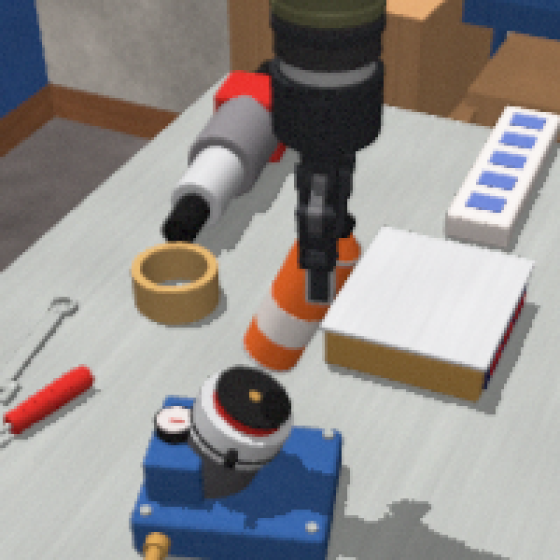

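Request:
step_arm([
  [[-0.25, 0.14, -0.09], 0],
  [[0.156, 0.048, -0.365], 0],
  [[0.156, 0.048, -0.365], 0],
  [[0.156, 0.048, -0.365], 0],
  [[0, 0, 0], 0],
])

```text
time_s: 11.58
ee_pos: [491.7, -25.3, 217.7]
orientation: [[-0.954, -0.298, -0.004], [-0.298, 0.954, 0.001], [0.003, 0.002, -1.0]]
force: [-0.1, -0.1, -3.4]
width: 47.2
finger_force: 47.1
```

Request:
step_arm([
  [[0, 0, 0], 0],
  [[0, 0, 0], 0],
])

```text
time_s: 11.75
ee_pos: [492.7, -26.1, 220.1]
orientation: [[-0.955, -0.298, -0.0], [-0.298, 0.955, 0.0], [0.0, 0.0, -1.0]]
force: [0.7, 0.7, -2.8]
width: 47.0
finger_force: 47.2
```

```bash
python3 - <<'E'
from h import *
s=monitor.observe(); c=s["ee_pos"]+[0,0,18.7]; print(s["force"],s["ee_pos"],s["time_s"])
t=.42;u0=np.array([-np.cos(.3)*np.sin(t),-np.sin(.3)*np.sin(t),np.cos(t)])
im,w,u=axis("side",c,u0); im,w,u=axis("side",c,u0)
k=w-c; h=k@u; r=np.linalg.norm(k-h[:,None]*u,axis=1); m=(r<30)&(h<0)&(h>-125); print(np.histogram(h[m],np.arange(-125,-80,3))[0])
cv2.imwrite("pics/side_i.png",cv2.resize(im[110:260,220:370],None,fx=3.8,fy=3.8,interpolation=3)[...,::-1])
E
```

```text
[ 0.72415834  0.65760599 -2.82618552] [492.72462514 -26.14795896 220.13349506] 11.75
side 381 c [496.7 -26.1 238.8] tilt_f 0.422 tilt_g -0.003
side 384 c [497.3 -26.2 238.8] tilt_f 0.424 tilt_g -0.004
[ 10  13   8  16 139  13   0   0  11  20  25  20  22  22]
```

View pics/side_i.png

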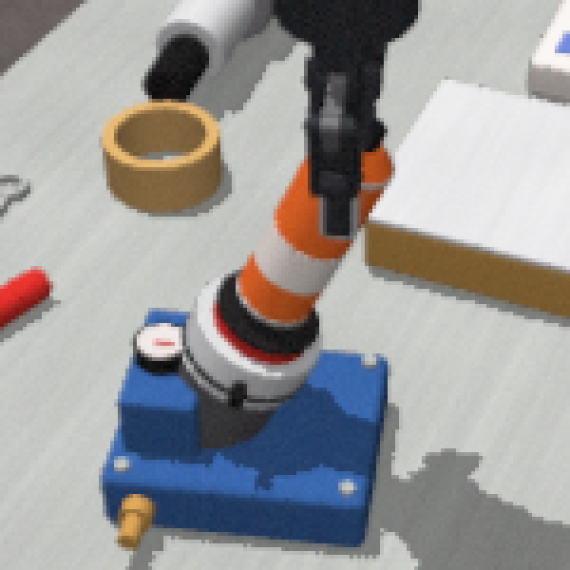

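Request:
step_arm([
  [[-0.02, -0.01, -0.08], 0],
  [[0.04, 0.012, -0.09], 0],
  [[0.04, 0.014, -0.09], 0],
  [[0, 0, 0], 0],
  [[0, 0, 0], 0],
])

```text
time_s: 12.27
ee_pos: [494.9, -26.3, 211.6]
orientation: [[-0.955, -0.297, -0.001], [-0.297, 0.955, 0.0], [0.001, 0.0, -1.0]]
force: [0.3, -0.3, -3.9]
width: 47.2
finger_force: 47.2
```

Request:
step_arm([
  [[0.0065, 0.002, -0.0152], 0],
  [[0.0065, 0.002, -0.0152], 0],
  [[0.0065, 0.002, -0.0152], 0],
  [[0.0065, 0.002, -0.0152], 0],
])

```text
time_s: 12.6
ee_pos: [495.9, -26.0, 210.1]
orientation: [[-0.955, -0.297, 0.0], [-0.297, 0.955, 0.0], [-0.0, -0.0, -1.0]]
force: [-0.3, 0.2, -2.9]
width: 46.7
finger_force: 47.2
```

Request:
step_arm([
  [[0.0065, 0.002, -0.0152], 0],
  [[0.0065, 0.002, -0.0152], 0],
  [[0.0065, 0.002, -0.0152], 0],
  [[0.0065, 0.002, -0.0152], 0],
])

```text
time_s: 12.93
ee_pos: [496.5, -25.8, 208.8]
orientation: [[-0.955, -0.297, 0.0], [-0.297, 0.955, -0.0], [-0.0, -0.0, -1.0]]
force: [-2.0, -1.6, 3.9]
width: 46.4
finger_force: 47.6
```

Request:
step_arm([
  [[0.0098, 0.003, -0.0228], 0],
  [[0.0098, 0.003, -0.0228], 0],
  [[0.0098, 0.003, -0.0228], 0],
  [[0.0098, 0.003, -0.0228], 0],
  [[0, 0, 0], 0],
])

```text
time_s: 13.35
ee_pos: [497.8, -25.4, 205.7]
orientation: [[-0.955, -0.297, 0.0], [-0.297, 0.955, -0.0], [-0.0, -0.0, -1.0]]
force: [-2.8, 0.1, 4.1]
width: 47.0
finger_force: 48.0
```

Request:
step_arm([
  [[0.0098, 0.003, -0.0228], 0],
  [[0.0098, 0.003, -0.0228], 0],
  [[0.0098, 0.003, -0.0228], 0],
  [[0.0098, 0.003, -0.0228], 0],
  [[0, 0, 0], 0],
])

```text
time_s: 13.77
ee_pos: [498.9, -25.1, 203.1]
orientation: [[-0.955, -0.297, 0.0], [-0.297, 0.955, -0.0], [-0.0, -0.0, -1.0]]
force: [-4.7, 0.1, 7.0]
width: 47.0
finger_force: 48.2
```

```bash
python3 - <<'E'
from h import *
s=monitor.observe(); c=s["ee_pos"]+[0,0,18.7]; print(s["force"],s["ft_torque"],s["ee_pos"],s["time_s"])
t=.42;u0=np.array([-np.cos(.3)*np.sin(t),-np.sin(.3)*np.sin(t),np.cos(t)])
for _ in range(3): im,w,u=axis("side",c,u0)
E
```

```text
[-4.67418669  0.06819854  7.04512268] [-0.09734736  0.77760642 -0.00670994] [498.93093585 -25.05414007 203.14539861] 13.7667
side 364 c [503.  -25.  221.8] tilt_f 0.42 tilt_g -0.006
side 363 c [503.  -25.1 221.8] tilt_f 0.422 tilt_g -0.005
side 361 c [502.9 -25.2 221.8] tilt_f 0.421 tilt_g -0.007
```

Request:
step_arm([
  [[0.0098, 0.003, -0.0228], 0],
  [[0.0098, 0.003, -0.0228], 0],
  [[0.0098, 0.003, -0.0228], 0],
  [[0, 0, 0], 0],
])

```text
time_s: 14.25
ee_pos: [499.7, -24.8, 201.3]
orientation: [[-0.955, -0.297, 0.0], [-0.297, 0.955, -0.0], [-0.0, -0.0, -1.0]]
force: [-5.2, -0.8, 8.4]
width: 47.0
finger_force: 48.3
```

Request:
step_arm([
  [[0.0065, 0.002, -0.0152], 0],
  [[0.0065, 0.002, -0.0152], 0],
  [[0, 0, 0], 0],
])

```text
time_s: 14.5
ee_pos: [500.1, -24.7, 200.5]
orientation: [[-0.955, -0.297, 0.0], [-0.297, 0.955, -0.0], [-0.0, -0.0, -1.0]]
force: [-5.3, -0.3, 8.7]
width: 47.2
finger_force: 48.3
```

Request:
step_arm([
  [[0.0065, 0.002, -0.0152], 0],
  [[0.0065, 0.002, -0.0152], 0],
  [[0, 0, 0], 0],
])

```text
time_s: 14.75
ee_pos: [500.3, -24.6, 200.0]
orientation: [[-0.955, -0.297, 0.0], [-0.297, 0.955, -0.0], [-0.0, -0.0, -1.0]]
force: [-6.4, 0.3, 11.3]
width: 46.6
finger_force: 48.5
```

Request:
step_arm([
  [[0.0039, 0.0012, -0.009], 0],
  [[0, 0, 0], 0],
])

```text
time_s: 14.92
ee_pos: [500.3, -24.6, 200.0]
orientation: [[-0.955, -0.297, 0.0], [-0.297, 0.955, -0.0], [-0.0, -0.0, -1.0]]
force: [-6.5, 0.0, 12.9]
width: 46.8
finger_force: 48.7
```

Request:
step_arm([
  [[0.0052, 0.0016, -0.0121], 0],
  [[0.0026, 0.0008, -0.006], 0],
  [[0, 0, 0], 0],
])

```text
time_s: 15.17
ee_pos: [500.3, -24.6, 200.0]
orientation: [[-0.955, -0.297, 0.0], [-0.297, 0.955, -0.001], [-0.0, -0.001, -1.0]]
force: [-8.7, 0.8, 16.5]
width: 46.9
finger_force: 49.0
```

Request:
step_arm([
  [[0, 0, 0], 0],
  [[0, 0, 0], 0],
  [[0, 0, 0], 0],
])

```text
time_s: 15.42
ee_pos: [500.3, -24.6, 200.0]
orientation: [[-0.955, -0.297, 0.0], [-0.297, 0.955, -0.001], [-0.0, -0.001, -1.0]]
force: [-8.2, -0.7, 16.1]
width: 47.2
finger_force: 49.0
```

```bash
python3 - <<'E'
from h import *
s=monitor.observe(); c=s["ee_pos"]+[0,0,18.7]; print(s["force"],s["ee_pos"],s["time_s"])
t=.42;u0=np.array([-np.cos(.3)*np.sin(t),-np.sin(.3)*np.sin(t),np.cos(t)])
for _ in range(2): im,w,u=axis("side",c,u0)
cv2.imwrite("pics/side_p.png",cv2.resize(im[130:230,240:340],None,fx=5,fy=5,interpolation=3)[...,::-1])
E
```

```text
[-8.18161922 -0.70818474 16.13809631] [500.31549223 -24.58505954 199.97338967] 15.4167
side 369 c [504.2 -24.5 218.7] tilt_f 0.424 tilt_g 0.0
side 369 c [504.4 -24.6 218.7] tilt_f 0.422 tilt_g -0.002
```

View pics/side_p.png

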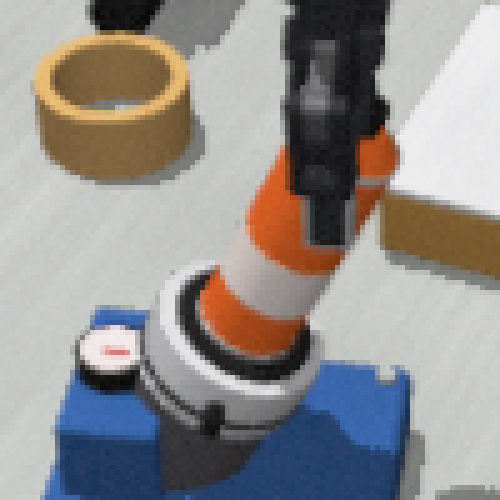

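The red skirt has vanished into the sleeve, the can sits flush near (250,320), and the axial force is about 20 N. I'll hold here.

Request:
step_arm([
  [[0, 0, 0], 0],
  [[0, 0, 0], 0],
  [[0, 0, 0], 0],
  [[0, 0, 0], 0],
  [[0, 0, 0], 0],
])

```text
time_s: 15.93
ee_pos: [500.3, -24.6, 200.0]
orientation: [[-0.955, -0.297, 0.0], [-0.297, 0.955, -0.001], [-0.0, -0.001, -1.0]]
force: [-8.8, 0.1, 16.3]
width: 47.1
finger_force: 49.0
```

Request:
step_arm([
  [[0, 0, 0], 0],
  [[0, 0, 0], 0],
  [[0, 0, 0], 0],
  [[0, 0, 0], 0],
  [[0, 0, 0], 0],
])

```text
time_s: 16.35
ee_pos: [500.3, -24.6, 200.0]
orientation: [[-0.955, -0.297, 0.0], [-0.297, 0.955, -0.001], [-0.0, -0.001, -1.0]]
force: [-8.8, -0.5, 15.9]
width: 46.7
finger_force: 49.0
```

Request:
step_arm([
  [[0, 0, 0], 0],
  [[0, 0, 0], 0],
  [[0, 0, 0], 0],
  [[0, 0, 0], 0],
  [[0, 0, 0], 0],
])

```text
time_s: 16.77
ee_pos: [500.3, -24.6, 200.0]
orientation: [[-0.955, -0.297, 0.0], [-0.297, 0.955, -0.001], [-0.0, -0.001, -1.0]]
force: [-9.2, -0.1, 16.1]
width: 47.2
finger_force: 49.0
```

Request:
step_arm([
  [[0, 0, 0], 0],
  [[0, 0, 0], 0],
  [[0, 0, 0], 0],
  [[0, 0, 0], 0],
  [[0, 0, 0], 0],
])

```text
time_s: 17.18
ee_pos: [500.3, -24.6, 200.0]
orientation: [[-0.955, -0.296, 0.0], [-0.296, 0.955, -0.0], [-0.0, -0.001, -1.0]]
force: [-8.3, 0.9, 16.2]
width: 47.0
finger_force: 49.0
```

Request:
step_arm([
  [[0, 0, 0], 0],
  [[0, 0, 0], 0],
  [[0, 0, 0], 0],
  [[0, 0, 0], 0],
  [[0, 0, 0], 0],
])

```text
time_s: 17.6
ee_pos: [500.3, -24.6, 200.0]
orientation: [[-0.955, -0.297, 0.0], [-0.297, 0.955, -0.001], [-0.0, -0.001, -1.0]]
force: [-7.4, 0.2, 17.3]
width: 47.0
finger_force: 49.0
```

Request:
step_arm([
  [[0, 0, 0], 0],
  [[0, 0, 0], 0],
  [[0, 0, 0], 0],
  [[0, 0, 0], 0],
  [[0, 0, 0], 0],
])

```text
time_s: 18.02
ee_pos: [500.3, -24.6, 200.0]
orientation: [[-0.955, -0.297, 0.0], [-0.297, 0.955, -0.001], [-0.0, -0.001, -1.0]]
force: [-8.8, -0.4, 16.9]
width: 46.9
finger_force: 49.0
```

Request:
step_arm([
  [[-0.04, -0.012, 0.091], 0],
  [[-0.08, -0.024, 0.183], 0],
  [[-0.156, -0.048, 0.365], 0],
  [[-0.156, -0.048, 0.365], 0],
  [[-0.156, -0.048, 0.365], 0],
])

```text
time_s: 18.43
ee_pos: [483.2, -29.8, 239.1]
orientation: [[-0.955, -0.297, -0.0], [-0.297, 0.955, 0.0], [0.0, 0.0, -1.0]]
force: [1.1, 1.0, -3.1]
width: 47.0
finger_force: 47.2
```

Request:
step_arm([
  [[0, 0, 0.5], 0],
  [[-0.1, 0.5, 0.1], 0],
  [[-0.2, 0.9, 0], 0],
  [[-0.2, 0.9, 0], 0],
  [[-0.2, 0.9, 0], 0],
])

```text
time_s: 18.85
ee_pos: [462.4, 67.0, 256.9]
orientation: [[-0.955, -0.295, 0.0], [-0.295, 0.955, 0.0], [-0.0, 0.0, -1.0]]
force: [0.1, 0.5, -2.7]
width: 46.9
finger_force: 47.2
```

Request:
step_arm([
  [[-0.2, 0.9, 0], 0],
  [[-0.2, 0.9, 0], 0],
  [[-0.2, 0.9, 0], 0],
  [[-0.2, 0.9, 0], 0],
  [[-0.2, 0.9, 0], 0],
])

```text
time_s: 19.27
ee_pos: [432.0, 202.6, 256.8]
orientation: [[-0.955, -0.297, -0.0], [-0.297, 0.955, 0.0], [0.0, 0.0, -1.0]]
force: [0.5, -0.2, -2.0]
width: 46.8
finger_force: 47.2
```

Request:
step_arm([
  [[-0.2, 0.9, 0], 0],
  [[-0.2, 0.9, 0], 0],
  [[-0.2, 0.4, 0], 0],
  [[0, 0, 0], 0],
  [[0, 0, 0], 0],
])

```text
time_s: 19.68
ee_pos: [414.1, 267.7, 256.6]
orientation: [[-0.954, -0.298, -0.0], [-0.298, 0.954, -0.001], [0.001, -0.001, -1.0]]
force: [-0.8, -0.9, -3.0]
width: 47.0
finger_force: 47.5
```

Request:
step_arm([
  [[0, 0, -0.6], 0],
  [[0, 0, -1], 0],
  [[0, 0, -1], 0],
  [[0, 0, -1], 0],
  [[0, 0, -0.8], 0],
])

```text
time_s: 20.1
ee_pos: [414.0, 265.5, 123.1]
orientation: [[-0.955, -0.295, -0.001], [-0.295, 0.955, -0.001], [0.001, -0.001, -1.0]]
force: [-0.6, 0.9, -2.9]
width: 47.4
finger_force: 47.4
```

Request:
step_arm([
  [[0, 0, -0.6], 0],
  [[0, 0, -0.4], 0],
  [[0, 0, -0.15], 0],
  [[0, 0, 0], 0],
  [[0, 0, 0], 0],
])

```text
time_s: 20.52
ee_pos: [415.0, 266.8, 91.1]
orientation: [[-0.955, -0.296, 0.0], [-0.296, 0.955, 0.0], [-0.0, -0.0, -1.0]]
force: [0.1, -0.2, -1.8]
width: 47.1
finger_force: 47.4
```

Request:
step_arm([
  [[0, 0, -0.04], 0],
  [[0, 0, -0.04], 0],
  [[0, 0, -0.04], 0],
  [[0, 0, 0], 0],
], grip_force=30)

```text
time_s: 20.85
ee_pos: [414.6, 267.4, 87.4]
orientation: [[-0.955, -0.297, 0.001], [-0.297, 0.955, 0.0], [-0.001, 0.0, -1.0]]
force: [0.1, -0.7, -2.6]
width: 46.9
finger_force: 47.5
```

Request:
step_arm([
  [[0, 0, -0.04], 0],
  [[0, 0, -0.04], 0],
  [[0, 0, -0.04], 0],
  [[0, 0, 0], 0],
])

```text
time_s: 21.18
ee_pos: [414.3, 267.2, 83.3]
orientation: [[-0.955, -0.297, -0.0], [-0.297, 0.955, -0.0], [0.0, -0.0, -1.0]]
force: [-0.5, -0.9, -2.3]
width: 46.6
finger_force: 47.5
```

Request:
step_arm([
  [[0, 0, -0.03], 0],
  [[0, 0, -0.03], 0],
  [[0, 0, 0], 0],
])

```text
time_s: 21.43
ee_pos: [414.5, 267.3, 82.7]
orientation: [[-0.955, -0.297, 0.001], [-0.297, 0.955, 0.0], [-0.001, 0.0, -1.0]]
force: [-2.8, -1.9, 6.4]
width: 46.8
finger_force: 48.4
```

Request:
step_arm([
  [[0.064, 0.02, 0.0], 0],
  [[0.064, 0.02, 0.005], 0],
  [[0.064, 0.02, 0.005], 0],
  [[0.064, 0.02, 0.01], 0],
])

```text
time_s: 21.77
ee_pos: [419.2, 268.9, 83.4]
orientation: [[-0.955, -0.297, -0.005], [-0.297, 0.955, -0.0], [0.005, 0.001, -1.0]]
force: [-7.9, -1.9, 14.2]
width: 46.9
finger_force: 48.7
```

Request:
step_arm([
  [[0.064, 0.02, 0.005], 0],
  [[0.064, 0.02, 0.01], 0],
  [[0.064, 0.02, 0.01], 0],
  [[0, 0, 0], 0],
])

```text
time_s: 22.1
ee_pos: [426.0, 271.2, 84.1]
orientation: [[-0.955, -0.297, -0.003], [-0.297, 0.955, 0.0], [0.003, 0.001, -1.0]]
force: [-7.4, -1.0, 11.7]
width: 47.0
finger_force: 47.4
```

```bash
python3 - <<'E'
from h import *
s=monitor.observe(); c=s["ee_pos"]+[0,0,18.7]; print(s["force"],s["ee_pos"])
t=.35;u0=np.array([-np.cos(.3)*np.sin(t),-np.sin(.3)*np.sin(t),np.cos(t)])
axis("side",c,u0)
E
```

```text
[-7.37265004 -0.97240806 11.66358102] [425.96719899 271.22498892  84.104052  ]
side 163 c [428.9 271.4 102.8] tilt_f 0.308 tilt_g 0.002
```

Request:
step_arm([
  [[0.09, 0.028, 0.005], 0],
  [[0.09, 0.028, 0.0], 0],
  [[0.09, 0.028, 0.0], 0],
  [[0.09, 0.028, 0], 0],
])

```text
time_s: 22.48
ee_pos: [437.1, 274.9, 84.3]
orientation: [[-0.955, -0.297, -0.003], [-0.297, 0.955, 0.001], [0.002, 0.002, -1.0]]
force: [-5.6, 0.6, 9.8]
width: 47.2
finger_force: 46.3
```

Request:
step_arm([
  [[0.09, 0.028, -0.005], 0],
  [[0.09, 0.028, -0.01], 0],
  [[0.09, 0.028, -0.01], 0],
  [[0, 0, 0], 0],
])

```text
time_s: 22.82
ee_pos: [446.4, 278.0, 83.6]
orientation: [[-0.955, -0.297, -0.001], [-0.297, 0.955, 0.002], [0.0, 0.002, -1.0]]
force: [-3.5, 1.0, 8.3]
width: 46.9
finger_force: 45.6
```

```bash
python3 - <<'E'
from h import *
s=monitor.observe(); c=s["ee_pos"]+[0,0,18.7]; print(s["force"],s["ee_pos"])
t=.12;u0=np.array([-np.cos(.3)*np.sin(t),-np.sin(.3)*np.sin(t),np.cos(t)])
axis("side",c,u0)
E
```

```text
[-3.52772162  0.99393878  8.30861454] [446.44214994 277.97624044  83.60309328]
side 228 c [447.9 277.8 102.3] tilt_f 0.113 tilt_g 0.005
```

Request:
step_arm([
  [[0.09, 0.028, -0.015], 0],
  [[0.09, 0.028, -0.02], 0],
  [[0.09, 0.028, -0.02], 0],
  [[0.08, 0.025, -0.02], 0],
  [[0, 0, 0], 0],
])

```text
time_s: 23.28
ee_pos: [457.5, 281.5, 81.7]
orientation: [[-0.955, -0.297, 0.0], [-0.297, 0.955, 0.002], [-0.001, 0.002, -1.0]]
force: [-2.8, -0.2, 8.6]
width: 47.0
finger_force: 45.6
```

```bash
python3 - <<'E'
from h import *
s=monitor.observe(); c=s["ee_pos"]+[0,0,18.7]; print(s["force"],s["ee_pos"])
t=.02;u0=np.array([-np.cos(.3)*np.sin(t),-np.sin(.3)*np.sin(t),np.cos(t)])
axis("side",c,u0);axis("top",c,u0)
E
```

```text
[-2.83132986 -0.23867949  8.62362666] [457.49357753 281.48633385  81.69204154]
side 286 c [457.9 280.7 100.4] tilt_f 0.007 tilt_g 0.003
top 78 c [456.6 280.4 100.4] tilt_f 0.003 tilt_g -0.005
```

Request:
step_arm([
  [[0, 0, 0.4], 0],
  [[0, 0, 1], 0],
  [[0, 0, 1], 0],
  [[0, 0, 1], 0],
  [[0, 0, 1], 0],
])

```text
time_s: 23.8
ee_pos: [456.9, 280.4, 213.2]
orientation: [[-0.955, -0.297, -0.0], [-0.297, 0.955, -0.0], [0.001, -0.0, -1.0]]
force: [0.8, -0.1, -2.5]
width: 47.0
finger_force: 44.3
```

Request:
step_arm([
  [[0, 0, 0.9], 0],
  [[0, -0.3, 0.5], 0],
  [[0.045, -0.7, 0], 0],
  [[0.045, -0.95, 0], 0],
  [[0.045, -0.95, 0], 0],
])

```text
time_s: 24.22
ee_pos: [461.4, 193.1, 254.4]
orientation: [[-0.954, -0.298, 0.001], [-0.298, 0.954, 0.0], [-0.001, -0.0, -1.0]]
force: [-0.1, 1.0, -3.0]
width: 47.2
finger_force: 44.4
```

Request:
step_arm([
  [[0.045, -0.95, 0], 0],
  [[0.045, -0.95, 0], 0],
  [[0.045, -0.95, 0], 0],
  [[0.045, -0.95, 0], 0],
  [[0.045, -0.95, 0], 0],
])

```text
time_s: 24.63
ee_pos: [467.7, 49.7, 254.0]
orientation: [[-0.955, -0.297, -0.0], [-0.297, 0.955, -0.0], [0.0, -0.0, -1.0]]
force: [0.3, -0.6, -2.5]
width: 46.4
finger_force: 44.4
```

Request:
step_arm([
  [[0.045, -0.95, 0], 0],
  [[0.045, -0.95, 0], 0],
  [[0.045, -0.95, 0], 0],
  [[0.045, -0.95, 0], 0],
  [[0.045, -0.95, 0], 0],
])

```text
time_s: 25.05
ee_pos: [474.5, -92.9, 254.0]
orientation: [[-0.955, -0.297, -0.0], [-0.297, 0.955, 0.0], [0.0, 0.0, -1.0]]
force: [-0.2, -0.1, -3.3]
width: 46.8
finger_force: 44.4
```

Request:
step_arm([
  [[0.045, -0.95, 0], 0],
  [[0.045, -0.95, 0], 0],
  [[0.045, -0.95, 0], 0],
  [[0.045, -0.95, 0], 0],
  [[0.045, -0.95, 0], 0],
])

```text
time_s: 25.47
ee_pos: [481.2, -235.3, 253.9]
orientation: [[-0.955, -0.297, -0.0], [-0.297, 0.955, 0.0], [0.0, 0.0, -1.0]]
force: [0.6, 0.1, -2.0]
width: 47.2
finger_force: 44.4
```

Request:
step_arm([
  [[0.045, -0.95, 0], 0],
  [[0.045, -0.85, 0], 0],
  [[0, -0.4, 0], 0],
  [[0, 0, 0], 0],
  [[0, 0, 0], 0],
])

```text
time_s: 25.88
ee_pos: [483.9, -299.7, 253.7]
orientation: [[-0.955, -0.296, -0.001], [-0.296, 0.955, 0.001], [0.0, 0.002, -1.0]]
force: [-0.2, 0.7, -2.6]
width: 46.7
finger_force: 44.4
```

```bash
python3 - <<'E'
from h import *
s=monitor.observe(); c=s["ee_pos"]+[0,0,18.7]; print(s["force"],s["ee_pos"],s["time_s"])
u0=np.array([0,0,1.]);axis("side",c,u0);axis("top",c,u0)
E
```

```text
[-0.15806393  0.70982572 -2.5740697 ] [ 483.85962109 -299.74280496  253.65033061] 25.8833
side 337 c [ 484.7 -300.9  272.4] tilt_f 0.014 tilt_g -0.002
top 92 c [ 483.3 -300.4  272.4] tilt_f 0.014 tilt_g -0.004
```

Request:
step_arm([
  [[0.05, -0.4, -0.4], 0],
  [[0.05, -0.43, -0.8], 0],
  [[0, 0, -0.9], 0],
  [[0, 0, -0.7], 0],
  [[0, 0, -0.4], 0],
])

```text
time_s: 26.4
ee_pos: [485.7, -323.3, 154.7]
orientation: [[-0.955, -0.298, -0.004], [-0.298, 0.955, 0.003], [0.003, 0.004, -1.0]]
force: [-0.7, 0.1, -2.9]
width: 46.8
finger_force: 44.3
```

Request:
step_arm([
  [[0, 0, -0.3], 0],
  [[0, 0, -0.15], 0],
  [[0, 0, -0.05], 0],
  [[0, 0, 0], 0],
  [[0, 0, 0], 0],
])

```text
time_s: 26.82
ee_pos: [488.0, -325.2, 144.1]
orientation: [[-0.955, -0.297, 0.002], [-0.297, 0.955, -0.001], [-0.001, -0.002, -1.0]]
force: [-0.3, 0.1, -3.3]
width: 46.9
finger_force: 44.3
```

Contact is expected near z = 134, so I'll lower slowly.

Request:
step_arm([
  [[0, 0, -0.08], 0],
  [[0, 0, -0.08], 0],
  [[0, 0, -0.08], 0],
  [[0, 0, -0.03], 0],
  [[0, 0, 0], 0],
])

```text
time_s: 27.23
ee_pos: [487.0, -324.7, 134.7]
orientation: [[-0.955, -0.297, -0.001], [-0.297, 0.955, 0.0], [0.0, 0.0, -1.0]]
force: [0.3, 0.5, -3.1]
width: 47.4
finger_force: 44.4
```

Request:
step_arm([
  [[0, 0, -0.015], 0],
  [[0, 0, -0.015], 0],
  [[0, 0, -0.015], 0],
  [[0, 0, 0], 0],
  [[0, 0, 0], 0],
])

```text
time_s: 27.65
ee_pos: [487.3, -324.9, 133.9]
orientation: [[-0.955, -0.297, 0.0], [-0.297, 0.955, -0.0], [-0.0, -0.0, -1.0]]
force: [-1.1, -0.6, -0.8]
width: 46.8
finger_force: 44.6
```

Request:
step_arm([
  [[0, 0, -0.012], 0],
  [[0, 0, 0], 0],
  [[0, 0, 0], 0],
])

```text
time_s: 27.9
ee_pos: [487.4, -324.9, 133.8]
orientation: [[-0.955, -0.297, 0.001], [-0.297, 0.955, -0.0], [-0.0, -0.0, -1.0]]
force: [-0.2, 1.4, 2.2]
width: 47.0
finger_force: 44.9
```

Request:
step_arm([
  [[0, 0, 0], 0],
  [[0, 0, 0], 0],
  [[0, 0, 0], 0],
  [[0, 0, 0], 0],
  [[0, 0, 0], 0],
], hand=0)

```text
time_s: 28.32
ee_pos: [487.3, -324.9, 133.3]
orientation: [[-0.955, -0.297, 0.0], [-0.297, 0.955, -0.0], [-0.0, -0.0, -1.0]]
force: [-0.0, -0.2, -1.2]
width: 85.1
finger_force: 0.0
```

Request:
step_arm([
  [[0, 0, 0], 0],
  [[0, 0, 0], 0],
  [[0, 0, 0], 0],
  [[0, 0, 0], 0],
  [[0, 0, 0], 0],
])

```text
time_s: 28.73
ee_pos: [487.2, -324.9, 133.3]
orientation: [[-0.955, -0.297, -0.0], [-0.297, 0.955, 0.0], [0.0, 0.0, -1.0]]
force: [-0.6, 0.2, -0.3]
width: 85.1
finger_force: 0.0
```

Request:
step_arm([
  [[0, 0, 0.2], 0],
  [[0, 0, 0.5], 0],
  [[0, 0, 0.8], 0],
  [[0, 0, 1], 0],
  [[0, 0, 1], 0],
])

```text
time_s: 29.15
ee_pos: [486.7, -324.5, 239.4]
orientation: [[-0.955, -0.297, -0.001], [-0.297, 0.955, 0.001], [0.001, 0.001, -1.0]]
force: [0.3, -0.4, 0.4]
width: 85.3
finger_force: 0.0
```

Request:
step_arm([
  [[-0.5, 0, 0.5], 0],
  [[-1, 0, 0], 0],
  [[-1, 0, 0], 0],
  [[-0.5, 0, 0], 0],
  [[0, 0, 0], 0],
])

```text
time_s: 29.57
ee_pos: [394.1, -324.4, 254.4]
orientation: [[-0.956, -0.295, -0.001], [-0.295, 0.956, -0.0], [0.001, 0.0, -1.0]]
force: [0.2, 1.2, 0.9]
width: 85.4
finger_force: 0.0
```

```bash
python3 - <<'E'
from h import *
u0=np.array([0,0,1.])
for n in("side","top"):
  im,w,u=axis(n,np.array([487,-325,152.]),u0)
  for cx,cy in((427.5,391.5),(540,332)):
    p=w[(np.hypot(w[:,0]-cx,w[:,1]-cy)<40)&(w[:,2]>20)&(w[:,2]<112)]
    print(least_squares(lambda q:np.hypot(p[:,0]-q[0],p[:,1]-q[1])-24,[cx,cy],loss="soft_l1").x.round(1))
  if n=="side": cv2.imwrite("pics/end.png",cv2.resize(im,None,fx=1.2,fy=1.2)[...,::-1])
E
```

```text
side 339 c [ 489.9 -325.5  152. ] tilt_f 0.003 tilt_g 0.001
[428.2 391.5]
[540.8 332.4]
top 139 c [ 488.2 -325.8  152. ] tilt_f -0.006 tilt_g 0.002
[426.7 391.4]
[539.4 332.2]
```

View pics/end.png

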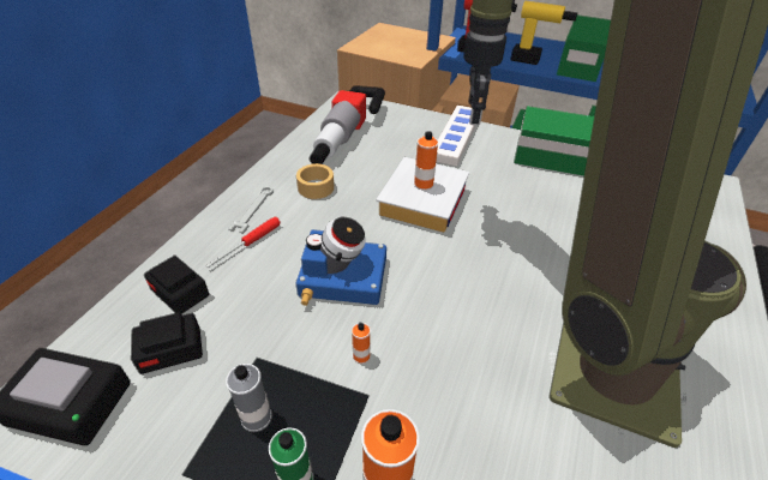

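The orange can stands upright on the scale plate at (427,160), and the green (290,455) and grey (248,398) cans have not moved. The hand is clear.

```bash
python3 -c "
from rig import finish_job; print(finish_job())"
```

```text
the job is handed in; nothing more can be done
None
```

Job handed in at about 30 s: the orange can was pressed to the pad's stop for about 3 s at roughly 20 N and now stands upright and released on the scale plate, with the green and grey cans unmoved.

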